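Knock the frozen stock puck out of its mould

TASK

Cock the spring striker of the knock-out stand: draw its pull bar back until the hook catches it, and let go so that it stays drawn by itself. Then press the paddle at the back down to trip the hook, so that the striker fires and knocks the frozen puck out of the mould into the white catch tray. Do not touch the puck yourself, and leave the bowl, the cups and the carton where they are.

Things in the scene. Friction and masses are not known exactly. Their poses are not given: they have to be found in the camera images.
- stand: Grey stand, fixed, 110 mm wide, 645 long with tray. Origin on the counter under the pull bar's rest position; its y axis points the way the striker fires, z up. Along y, in mm: paddle -255, rocker pivot -170, end block -132 (54 high), pull bar 0, spring barrel 30 to 92 (80 high), mould 110 to 180 (open channel 82 wide, a hoop at its rear end, 102 high), white tray 180 to 350 (160 wide).
- striker (a joint): How far the sprung carriage with its pull bar is drawn back, along the stand's -y (m). 0 at rest, where the spring is slack; the spring pulls back with 180 N per m (14 N at the end; passing the hook adds about 4 N). The hook drops in when the bar is drawn past about 0.062 (0.07 is sure); the end stop is at 0.078; once caught and let go it stays at about 0.06. Let go before that, it flies back to 0. It can be pushed forward to -0.02.
- pull_bar (a point): Centre of the black pull bar, a level round bar 100 mm long (along the stand's x) and 18 mm thick, 145 mm above the counter, on a 14 mm upright post in its middle. It moves with the striker, along the stand's y. Between 85 mm and 136 mm high there is only the post within 60 mm in front of it (stand's +y): shut fingers fit in there and can drag the bar back.
- paddle (a point): Centre of the top face of the black press paddle, 60 mm (stand's x) by 56 mm, 105 mm above the counter, at the rear end of the rocker, 85 mm behind its pivot. Pressing it down lifts the hook; it takes 2 to 4 N, up to 7 N while the striker hangs on the hook, and fires about 16 mm down (stop at 28 mm), and springs back up. Free space under it.
- trip (a joint): Angle of the rocker (rad): 0 with the hook down, grows as the paddle is pressed, stop at 0.35. The drawn striker fires when it passes about 0.2.
- puck: Brown frozen stock puck, a disc 64 mm across and 34 mm thick, about 100 g and slippery, standing on its rim in the mould with its axis along the stand's y. Origin at its centre. It lies 3 to 12 mm ahead of the resting striker, which only reaches it when fired.
- tray (a point): Centre of the inner floor of the white catch tray, 10 mm above the counter; axes as the stand's. The inside is 148 mm (x) by 158 mm (y); side walls 70 mm, far wall 100 mm high.
- bowl: Bystander: loose steel bowl, 150 mm across, 65 mm high. Origin under its centre.
- cups: Bystander: loose stack of cardboard cups, 84 mm across, 129 mm high. Origin under its centre.
- carton: Bystander: loose white carton, 65 by 100 mm, 100 mm high with a cap to 108 mm. Origin under its centre.
Not all that is in view belongs to the job. Of the things like the puck, leave any that is blue; of the rest the smaller one is meant.

How it is judged:
On the way, in this order (a step that is already met when the one before it is completed fails the run):
1. the striker stays drawn on its hook, with the robot off it (value of joint striker above 0.05 m and contact force between each of the arm, the fingers and striker below 0.3 N), for 0.3 s.
2. the paddle is pressed and the hook lifts (value of joint trip above 0.08 rad), for 0.02 s.
3. the puck is in the catch tray (y of puck in the frame of tray between -0.079 and 0.079 m and x of puck in the frame of tray between -0.074 and 0.074 m and z of puck in the frame of tray below 0.045 m), for 0.1 s.
At the end, for the whole second after the job is handed in: The puck lies at rest inside the catch tray (its centre within the tray's inside and less than 45 mm above the tray floor), the striker is back home (within 15 mm) and the paddle is up again (all of step 3 and linear speed of puck below 0.05 m/s and value of joint striker below 0.015 m and value of joint trip below 0.05 rad); the robot touches nothing.
It fails at once if the robot touches the puck (contact force between any of the arm, the fingers and puck above 0.5 N).
It fails at once if the bowl, cups or carton moved by more than 30 mm (distance of any of bowl, cups, carton from where it was at the start of the episode above 0.03 m).
It also fails if it takes over 43 s, if anything falls off the work surface, if the arm or the gripper's body presses on something with over 40 N, if the wrist force passes 120 N, or if a joint passes its speed limit or range.

ROBOT

A 6-joint arm with a two-finger parallel gripper is mounted at the origin on the work surface. World frame = base frame: x ahead of the robot, y to its left, z up, the work surface at z = 0. Lengths are in m, angles in rad, forces in N, time in s.
With the tool pointing down it reaches from about 0.4 to 0.925 m from the base axis. Payload 3.4 kg.
Tool frame: the origin (TCP) lies midway between the tips of the shut fingers; the grasp point (between the pads) lies 19 mm behind it; z points along the fingers, y is the direction in which the jaws open and shut (so a half turn about z gives the same grasp; the last joint's range is limited). The gripper opens to 85 mm and grips with 20 to 120 N. Pads are 22 mm wide; open, the fingers measure 114 mm over their backs; the gripper's body (76 mm by 85 mm) begins 54 mm behind the grasp point. The pads swing forward as they close: fully open they stand 13 mm farther back than shut.
Start: joints at [-1.248, 0.307, 1.506, -0, 1.328, -0.073], TCP at [0.222, -0.531, 0.231] pointing down, gripper open.
Joint ranges: [-3.12, 3.12], [-1.05, 2.28], [0.14, 2.33], [-1.42, 4.57], [0.1, 2.73], [-2.68, 2.68]. Speed limits (rad/s): [2.57, 2.57, 3.14, 3.14, 3.14, 3.14].

INTERFACE

Orientations are given as a 3x3 rotation matrix whose columns are the frame's x, y, z axes.
In Python, from cell import * gives the robot as it stands. Calls block until the motion is done:
- reach(position, orientation): joint-space move of the TCP to a pose.
- servo_line(position, ori=None, velocity=0.15, until_force=None): straight line of the TCP; ori=None keeps the orientation; velocity is the mean speed in m/s. With until_force (N) it stops when the force on the tool has changed by that much, and returns True; else False.
- set_joints(angles): joint-space move.
- move_gripper(opening, effort=None): finger opening in m; effort is the grip in N (None keeps the last); returns when the fingers have stopped.
- sleep(seconds).
- ik(position, orientation): joint angles nearest the present ones, or None.
- read_state(): the state.
- get_image(name): name is "scene" or "side" or "wrist"; returns the picture (400x640x3 uint8, red, green, blue); there is no depth.
- camera_info(name): a dict with "fov_y" (degrees; the focal length in pixels is half the picture's height over the tangent of half this angle, whatever the lens; pixels are square), "cx", "cy" (the principal point, pixels), "rvec" (rotation vector, rad) and "tvec" (3), from world to camera coordinates, as OpenCV has them. Camera axes: x right, y down, z forward; pixel columns grow to the right and rows downward; lengths in m; the calibration is good to about 2 mm. A picture is of the moment at which its call begins: read the wrist's pose just before it. camera_info takes no time and is no camera call; for the wrist camera it gives the pose at the moment of the call.
A pose or a line that the arm cannot do raises PlanningError and nothing moves.
- job_done(): hands the job in, once; it reports no verdict.
The state is a dict: "time_s": time; "joint_positions": joint angles; "dq": joint speeds; "joint_efforts": joint torques, N m; "tcp_pos": TCP position; "tool_rot": TCP orientation; "wrist_force": force on the tool from outside, world axes, zero at the start; "torque": the same for the moment, N m; "grip_width": finger opening in m.
Only numpy, scipy, OpenCV 4.12 (cv2) and the standard library are available. Lean on these libraries where they do the work, as an engineer would, in place of code of your own. Each camera call takes 0.05 s, during which the arm holds its last target.

## Working session

There is one attempt and no reset: what is moved stays moved. The work goes in short steps, each a Python script; the robot and the scene stay as the last script left them, time stands still between calls to the robot, and variables do not carry over. Pictures are saved under pics/ and viewed, and the job is handed in when it is done.

```bash
ls; mkdir -p pics; python3 - <<'E'
from cell import *
import cv2
for n in("scene","side","wrist"):
    c=camera_info(n);print(n,c)
    cv2.imwrite(f"pics/{n}0.png",get_image(n)[:,:,::-1])
s=read_state();print(s["time_s"],s["tcp_pos"],s["tool_rot"],s["grip_width"])
E
```

```text
pics
scene {'fov_y': 45.23677822133162, 'cx': 325.01755491648885, 'cy': 196.9405889309205, 'rvec': array([ 1.81457579,  1.59064741, -0.70733223]), 'tvec': array([-0.17359393, -0.30530884,  1.61974205])}
side {'fov_y': 53.17725514147948, 'cx': 317.85201263051783, 'cy': 199.73340568886363, 'rvec': array([ 1.1172517 , -2.44913969,  0.94826675]), 'tvec': array([0.45441821, 0.37732702, 0.64327509])}
wrist {'fov_y': 69.91064875160242, 'cx': 318.93732482825334, 'cy': 198.97561576642133, 'rvec': array([-2.41472758,  1.60881779,  0.22813998]), 'tvec': array([-0.57427209, -0.03568658,  0.37893416])}
0.15 [ 0.22150988 -0.53006273  0.23060417] [[ 9.22683166e-01  3.85558733e-01 -4.88193083e-04]
 [ 3.85559024e-01 -9.22682007e-01  1.46694169e-03]
 [ 1.15145205e-04 -1.54174965e-03 -9.99998805e-01]] 0.08535864647585799
```

View pics/scene0.png

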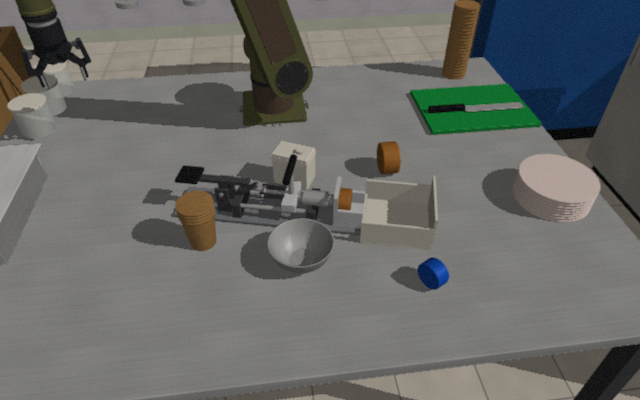

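View pics/side0.png

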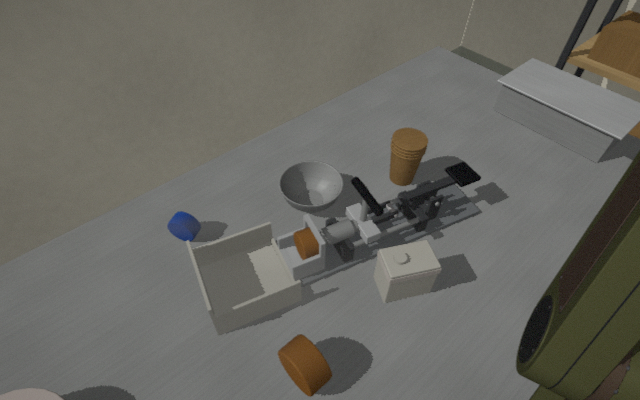

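View pics/wrist0.png

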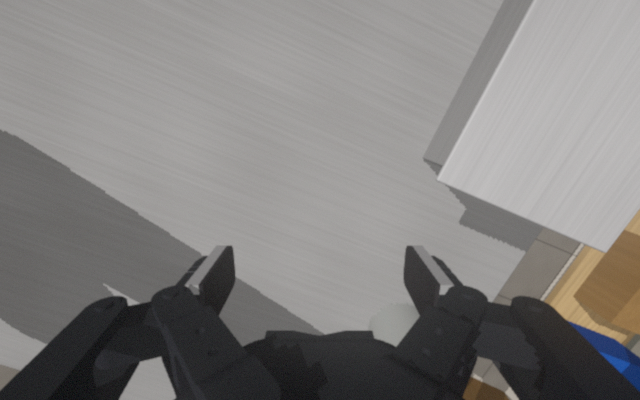

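```bash
python3 - <<'E'
import cv2
a=cv2.imread("pics/scene0.png")[130:270,165:445];cv2.imwrite("pics/c1.png",cv2.resize(a,None,fx=2.8,fy=2.8,interpolation=cv2.INTER_CUBIC))
a=cv2.imread("pics/side0.png")[120:340,180:490];cv2.imwrite("pics/c2.png",cv2.resize(a,None,fx=2.5,fy=2.5,interpolation=cv2.INTER_CUBIC))
E
```

```text
(no output)
```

View pics/c1.png

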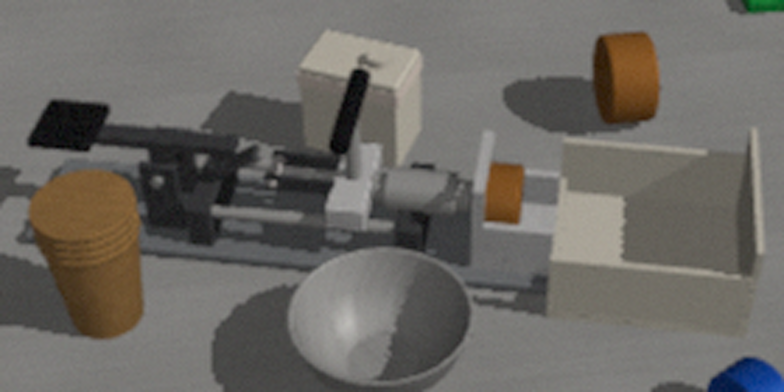

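View pics/c2.png

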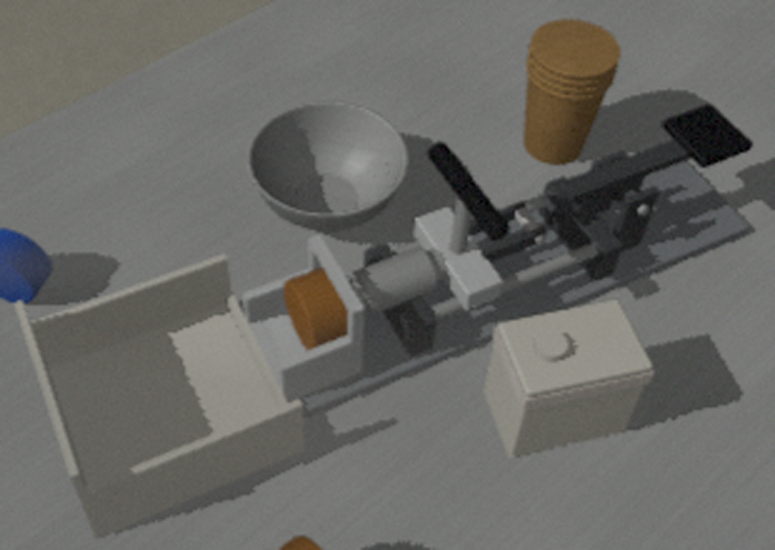

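```bash
cat > h.py <<'E'
import numpy as np,cv2
from cell import *
def cam(n,c=None):
    c=c or camera_info(n);f=200/np.tan(np.radians(c["fov_y"])/2)
    R=cv2.Rodrigues(np.array(c["rvec"]))[0];t=np.array(c["tvec"])
    K=np.array([[f,0,c["cx"]],[0,f,c["cy"]],[0,0,1]]);return K,R,t
def onplane(n,p,z):
    K,R,t=cam(n);o=-R.T@t;d=R.T@np.linalg.inv(K)@np.array([p[0],p[1],1.]);return o+d*(z-o[2])/d[2]
def tri(p1,p2,n1="scene",n2="side"):
    P=[K@np.c_[R,t] for K,R,t in (cam(n1),cam(n2))]
    X=cv2.triangulatePoints(P[0],P[1],np.array(p1,float).reshape(2,1),np.array(p2,float).reshape(2,1)).ravel();return X[:3]/X[3]
def proj(n,X):
    K,R,t=cam(n);x=K@(R@np.array(X)+t);return x[:2]/x[2]
E
python3 - <<'E'
from h import *
np.set_printoptions(precision=4,suppress=True)
m={}
for n,roi in(("scene",[(170,160,210,188),(278,145,303,190)]),("side",[(440,155,490,192),(345,172,387,220)])):
    im=cv2.imread(f"pics/{n}0.png")
    g=im.max(2)
    for k,(x0,y0,x1,y1) in zip(("pad","bar"),roi):
        M=np.zeros_like(g);M[y0:y1,x0:x1]=(g[y0:y1,x0:x1]<32)*255
        N,L,st,c=cv2.connectedComponentsWithStats(M);i=1+st[1:,4].argmax()
        cs=cv2.findContours((L==i).astype(np.uint8),0,2)[0][0];r=cv2.minAreaRect(cs)
        b=cv2.boxPoints(r);print(n,k,st[i],c[i],r);m[n,k]=(c[i],b)
        if k=="pad":
            print(" plane",onplane(n,c[i],.105))
            q=np.array([onplane(n,p[0],.105)[:2] for p in cs],np.float32)
            print(" rect",cv2.minAreaRect(q))
        else:
            # ends of axis
            e=sorted([b[0],b[1],b[2],b[3]],key=lambda p:p[1]);A=(e[0]+e[1])/2;B=(e[2]+e[3])/2
            print(" ends",A,B,onplane(n,A,.145),onplane(n,B,.145));m[n,"e"]=(A,B)
print("pad tri",tri(m["scene","pad"][0],m["side","pad"][0]))
print("bar tri",tri(m["scene","bar"][0],m["side","bar"][0]))
E
```

```text
scene pad [176 166  27  18 345] [189.2174 174.5594] ((188.9586181640625, 174.49655151367188), (25.24582862854004, 16.27691650390625), 4.763641834259033)
 plane [ 0.4678 -0.2251  0.105 ]
 rect ((0.46743807196617126, -0.22342762351036072), (0.05799837410449982, 0.06151573732495308), 75.17979431152344)
scene bar [283 155  13  30 177] [289.0847 169.9887] ((289.0943298339844, 169.66981506347656), (6.043863773345947, 30.35668182373047), 15.945395469665527)
 ends [293.2641 155.0755] [284.9245 184.2642] [0.4744 0.0326 0.145 ] [0.5822 0.0045 0.145 ]
side pad [446 162  34  25 463] [462.5205 173.8596] ((462.0904235839844, 174.44113159179688), (30.986698150634766, 20.72758674621582), 42.87890625)
 plane [ 0.4558 -0.2229  0.105 ]
 rect ((0.45732223987579346, -0.22166672348976135), (0.06054677441716194, 0.060510385781526566), 75.03872680664062)
side bar [352 178  32  38 353] [367.3569 196.6827] ((366.207763671875, 197.17990112304688), (44.79075241088867, 12.907442092895508), 47.60256576538086)
 ends [351.1072 180.6412] [381.3083 213.7186] [0.5761 0.0114 0.145 ] [0.4754 0.0297 0.145 ]
pad tri [ 0.4585 -0.2277  0.0987]
bar tri [0.5257 0.0172 0.1412]
```

Candidates for the puck are the brown disc standing in the mould at scene (345,198), a larger loose brown disc at (388,157) and a blue disc at (433,273). The one in the mould is the right one: it is the smaller brown disc, and the close crop confirms it stands in the mould behind the hoop. The pull bar is at scene (289,170) and side (367,197). The paddle is at scene (189,175) and side (462,174).

Next I approach in front of the bar with the fingers shut.

```bash
cat >> h.py <<'E'
np.set_printoptions(precision=4,suppress=True)
a=np.radians(75.2);YS=np.array([np.cos(a),np.sin(a),0]);XS=np.array([YS[1],-YS[0],0])
O=np.array([.5265,.0185,0])
ORI=np.c_[YS,XS,[0,0,-1]]
def S(x,y,z): return O+XS*x+YS*y+np.array([0,0,z])
def st(tag=""):
    s=read_state();d=np.array(s["tcp_pos"])-O;f=np.array(s["wrist_force"])
    print(tag,"t%.2f"%s["time_s"],"stand xyz",np.array([d@XS,d@YS,d[2]]),"F",f@XS,f@YS,f[2],"w%.3f"%s["grip_width"]);return s
E
python3 - <<'E'
from h import *
move_gripper(0.0)
reach(S(0,.036,.26),ORI);st()
servo_line(S(0,.036,.175));st()
for n in("scene","side"): 
    im=get_image(n)[:,:,::-1]; x,y=proj(n,S(0,.0,.12)).astype(int)
    c=im[max(0,y-80):y+80,x-110:x+110];cv2.imwrite(f"pics/{n}1.png",cv2.resize(c,None,fx=3,fy=3))
E
```

```text
t3.27 stand xyz [0.0004 0.0352 0.2599] F 0.13907075689452608 0.5224685231349303 0.32934876357169035 w0.000
 t3.99 stand xyz [0.0007 0.0359 0.1755] F 0.23783392575588772 0.3347265604676912 0.27048178723256017 w0.000
```

View pics/scene1.png

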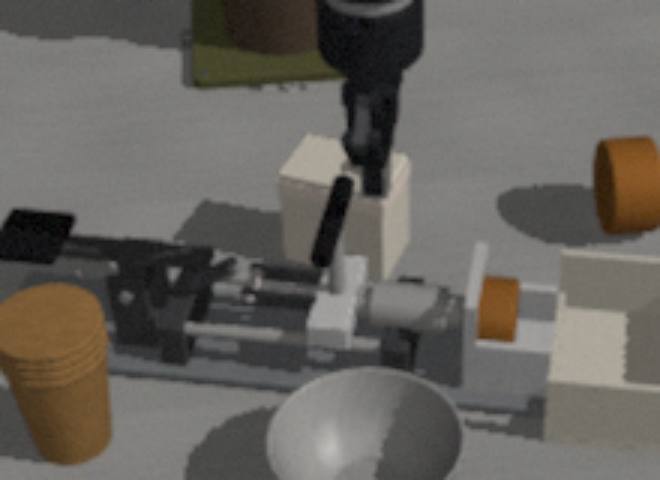

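View pics/side1.png

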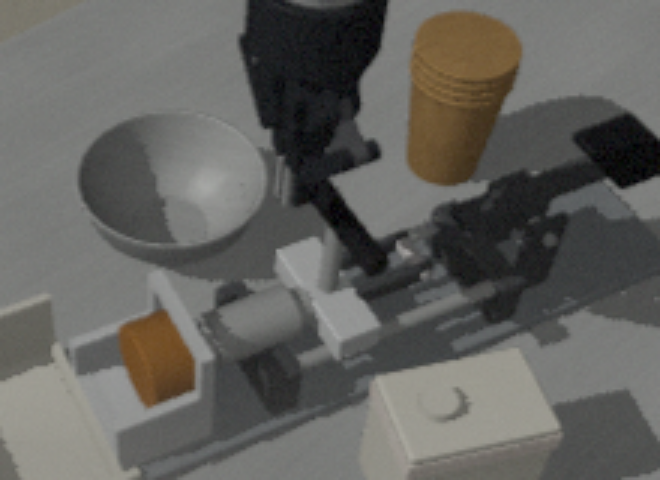

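```bash
python3 - <<'E'
from h import *
im=get_image("side")[:,:,::-1];x,y=proj("side",S(0,.03,.19)).astype(int);print(x,y,proj("side",S(0,.036,.175)),proj("side",S(0,.036,.275)),proj("side",S(0,-.04,.2)))
c=im[y-50:y+50,x-60:x+60];c=np.clip(c.astype(float)*2.5,0,255).astype(np.uint8);cv2.imwrite("pics/side2.png",cv2.resize(c,None,fx=6,fy=6,interpolation=cv2.INTER_CUBIC))
w=get_image("wrist")[:,:,::-1];cv2.imwrite("pics/w2.png",np.clip(w.astype(float)*1.6,0,255).astype(np.uint8))
E
```

```text
354 184 [351.3629 191.2243] [355.6828 151.0709] [387.0513 169.5761]
```

View pics/side2.png

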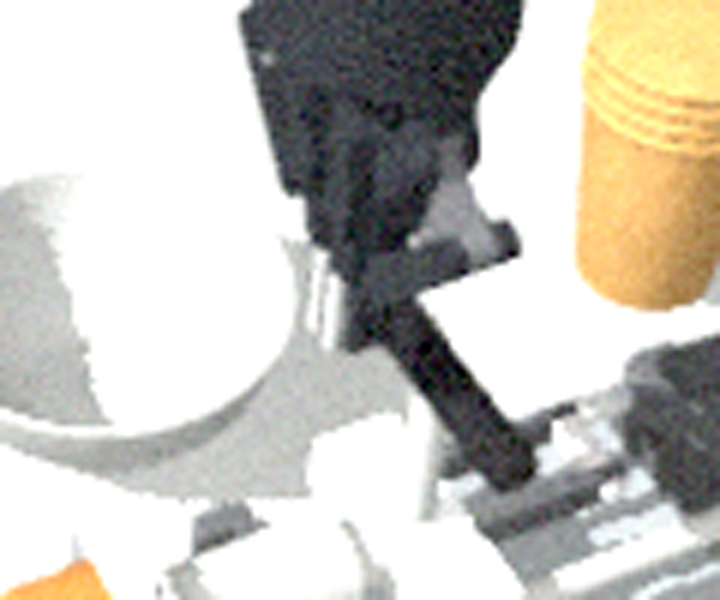

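View pics/w2.png

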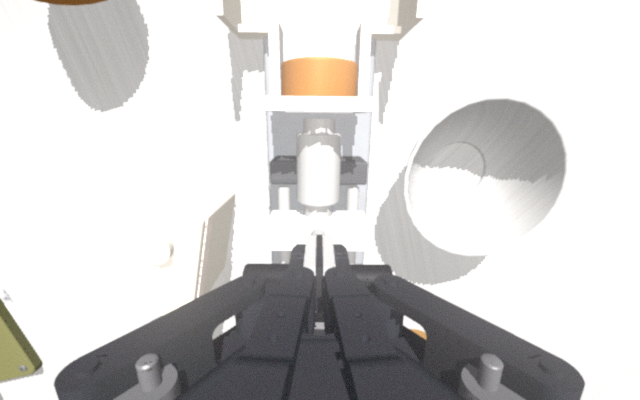

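```bash
python3 - <<'E'
from h import *
print(servo_line(S(0,.036,.105),velocity=.1,until_force=4));st("down")
print(servo_line(S(0,-.01,.105),velocity=.04,until_force=2.5));st("touch")
E
```

```text
False
down t5.04 stand xyz [0.0005 0.0362 0.1054] F 0.6989397397920819 1.271238176950034 0.8743040730025594 w0.000
True
touch t5.74 stand xyz [-0.0003  0.0107  0.1049] F -0.09891246483012438 1.5941233032887636 1.5721748036494598 w0.000
```

```bash
python3 - <<'E'
from h import *
for y in(0,-.015,-.03,-.04,-.046,-.05):
    servo_line(S(0,y,.105),velocity=.05);st()
E
```

```text
t6.12 stand xyz [-0.0004 -0.      0.1049] F -1.0699612044663085 4.160373941777048 0.534949108613862 w0.000
 t6.58 stand xyz [-0.0005 -0.0139  0.1049] F -1.7377342793608126 7.257352473538584 0.5322198489771635 w-0.000
 t7.03 stand xyz [-0.0007 -0.0283  0.1049] F -2.6095504378835117 9.582571736667772 0.9226761953612677 w0.000
 t7.38 stand xyz [-0.0008 -0.038   0.1049] F -1.841998183132698 11.22741261380252 2.1247283320100916 w0.000
 t7.64 stand xyz [-0.0009 -0.0437  0.1049] F -2.528481031084535 11.939491038506109 1.5797947297488992 w0.000
 t7.89 stand xyz [-0.0009 -0.0475  0.1049] F -3.0829543229157563 11.924356168407515 1.6661263872530634 w0.000
```

```bash
python3 - <<'E'
from h import *
for y in(-.053,-.056):
    servo_line(S(0,y,.105),velocity=.03);sleep(.1);st()
servo_line(S(0,-.04,.105),velocity=.04);st("back")
servo_line(S(0,-.03,.105),velocity=.04);st("back")
E
```

```text
t8.24 stand xyz [-0.0009 -0.0502  0.1049] F -2.764855252545455 12.747266467305487 2.109326665164476 w0.000
 t8.59 stand xyz [-0.0009 -0.0531  0.1049] F -2.82416846664476 13.186295508778633 1.2047160606580063 w-0.000
back t9.14 stand xyz [-0.0003 -0.0375  0.105 ] F -0.7506256413344022 10.612303487811518 1.2891955910469923 w0.000
back t9.54 stand xyz [ 0.     -0.0303  0.1049] F -0.22308552530291298 -0.5524611747575191 0.4519133017532959 w0.000
```

Contact force has dropped to zero while the bar stays back, so it is hooked. I clear the fingers and check.

```bash
python3 - <<'E'
from h import *
servo_line(S(0,-.02,.105),velocity=.08)
servo_line(S(0,-.02,.21),velocity=.2);sleep(.3);st()
for n in("scene","side"): 
    im=get_image(n)[:,:,::-1]; x,y=proj(n,S(0,-.08,.12)).astype(int)
    c=im[max(0,y-80):y+80,x-110:x+110];cv2.imwrite(f"pics/{n}3.png",cv2.resize(c,None,fx=3,fy=3))
E
```

```text
t10.79 stand xyz [-0.0007 -0.0202  0.2088] F -0.10783345632201506 0.49451702817527154 -0.442630131423868 w-0.000
```

View pics/scene3.png

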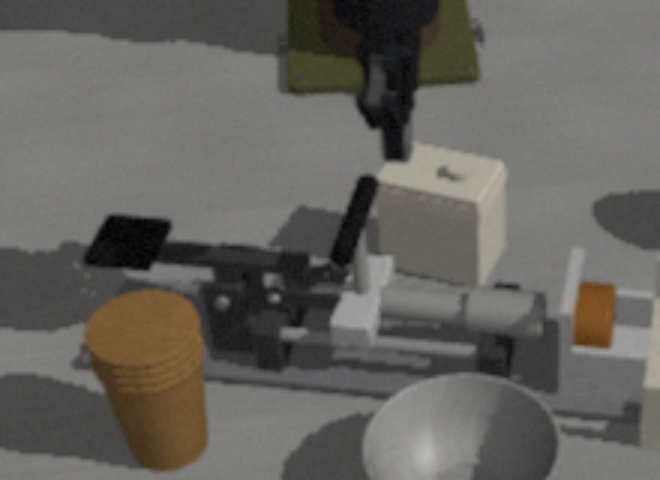

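View pics/side3.png

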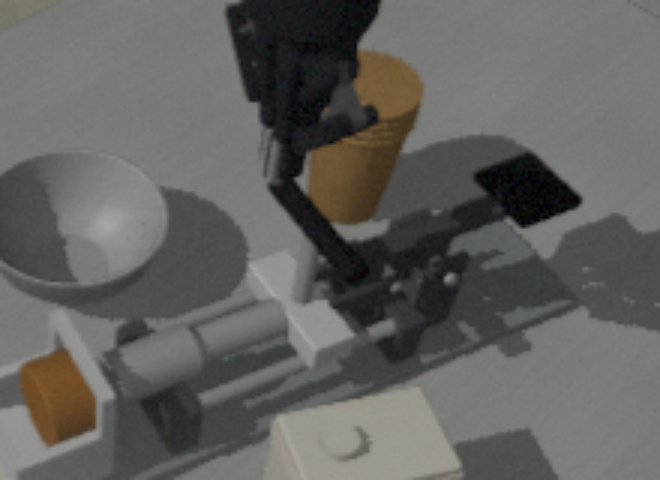

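```bash
python3 - <<'E'
from h import *
for n,p in(("scene",(197,203)),("side",(408,140))):
    d=onplane(n,p,.129)-O;print(n,d@XS,d@YS)
R2=np.c_[XS,-YS,[0,0,-1]];R3=np.c_[-XS,YS,[0,0,-1]]
for R in(ORI,R2,R3):print(ik(S(0,-.255,.16),R), np.linalg.det(R))
E
```

```text
scene 0.12778923888599403 -0.18565533383540023
side 0.12149237325740052 -0.18874885905223282
[-0.5411  0.2916  1.7313 -0.      1.1187 -0.2828] 1.0
[-0.5411  0.2916  1.7313 -0.      1.1187  1.288 ] 1.0
[-0.5411  0.2916  1.7313 -0.      1.1187 -1.8536] 1.0
```

```bash
python3 - <<'E'
from h import *
R2=np.c_[XS,-YS,[0,0,-1]]
servo_line(S(0,-.02,.25),velocity=.2)
reach(S(-.004,-.254,.17),R2);st("above")
print(servo_line(S(-.004,-.254,.095),velocity=.05,until_force=1.5));st("touch")
for z in(.097,.092,.088,.085,.082):
    servo_line(S(-.004,-.254,z),velocity=.05);st()
E
```

```text
above t12.28 stand xyz [-0.0043 -0.2536  0.1695] F 0.2258181286375923 -0.9848063058825413 0.41129224763651717 w-0.000
True
touch t13.45 stand xyz [-0.0048 -0.254   0.1038] F -0.005419970208328409 1.1024237707663396 0.10935329316994231 w-0.000
 t13.74 stand xyz [-0.004  -0.254   0.0969] F -0.17745830868372706 -1.2173838713860539 0.8203337221075231 w-0.000
 t13.99 stand xyz [-0.0045 -0.2535  0.0915] F -0.3198859565778717 0.1337963380272366 0.5404553972067319 w0.000
 t14.24 stand xyz [-0.0041 -0.2537  0.0878] F -0.5740134152015547 0.8319866924863235 0.7038050569016431 w-0.000
 t14.49 stand xyz [-0.0038 -0.2542  0.085 ] F -0.009270164937170769 -1.8935410626546536 1.0002034174368801 w0.000
 t14.74 stand xyz [-0.0037 -0.2544  0.082 ] F 0.5910798392917361 -3.142172533908146 2.067802961666285 w0.000
```

```bash
python3 - <<'E'
from h import *
sleep(.1);st()
o=[]
for n in("scene","side"): 
    im=get_image(n)[:,:,::-1]; x,y=proj(n,S(0,-.06,.1)).astype(int)
    cv2.imwrite(f"pics/{n}4.png",cv2.resize(im[max(0,y-85):y+85,x-170:x+130],None,fx=2.6,fy=2.6) if n=="scene" else cv2.resize(im[y-110:y+130,x-180:x+130],None,fx=2.5,fy=2.5))
E
```

```text
t14.84 stand xyz [-0.0037 -0.2544  0.0821] F -0.9217231969194688 -3.1385059404038143 2.4263609822868752 w0.000
```

View pics/scene4.png

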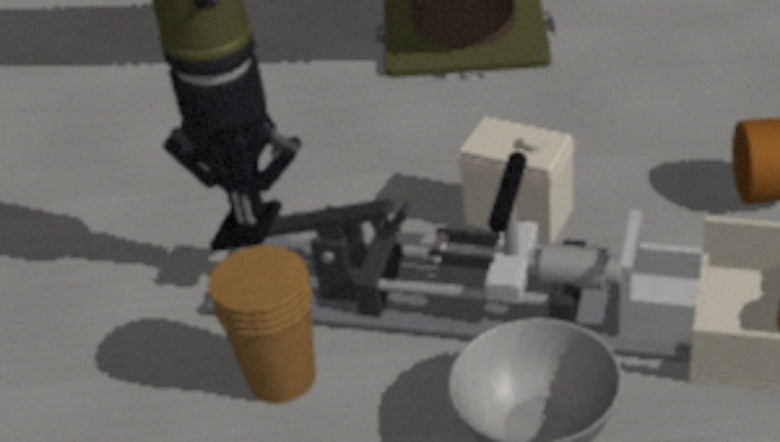

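View pics/side4.png

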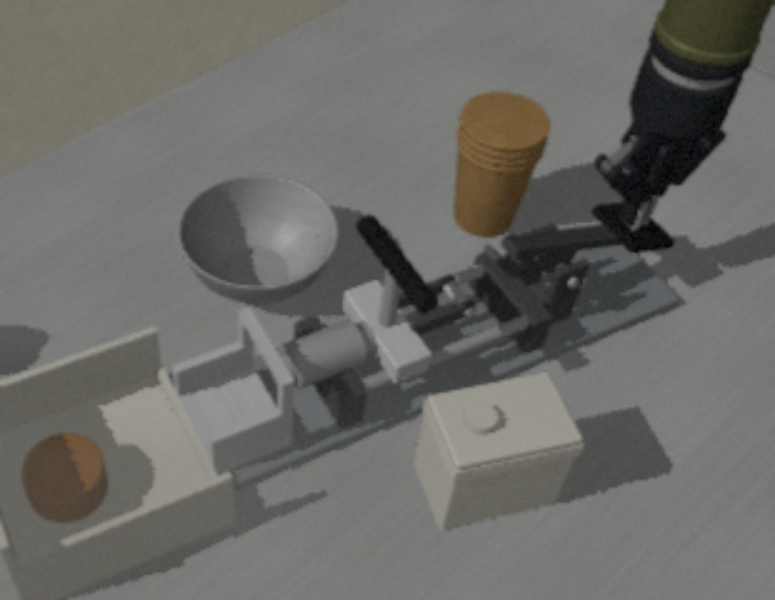

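The striker fired. The side view shows the puck flat in the tray at crop (63,477) and the bar home at about (397,263). I retract and check.

```bash
python3 - <<'E'
from h import *
servo_line(S(-.004,-.254,.25),velocity=.15);sleep(.5);st()
for n in("scene","side"): 
    im=get_image(n)[:,:,::-1]; cv2.imwrite(f"pics/{n}5.png",im)
    h=cv2.cvtColor(np.ascontiguousarray(im),cv2.COLOR_BGR2HSV);M=cv2.inRange(h,(5,120,40),(18,255,255))
    N,L,s_,c=cv2.connectedComponentsWithStats(M)
    for i in range(1,N):
        if s_[i,4]>60:
            d=onplane(n,c[i],.03)-O;print(n,s_[i,4],c[i],"rel tray",d@XS,d@YS-.265)
    g=im.max(2);x,y=proj(n,S(0,-.254,.105)).astype(int);print("pad expected",x,y)
E
```

```text
t16.71 stand xyz [-0.004  -0.254   0.2499] F 0.48300665858871883 -1.3569543198651066 -0.3649445407344604 w0.000
scene 1788 [460.5179  37.8372] rel tray -1.0806454871282245 0.24427628709679083
scene 1810 [10.3751 72.7785] rel tray -0.557835671359863 -1.3905684256016793
scene 651 [388.1398 157.2627] rel tray -0.229576817864958 -0.027527032975725063
scene 1759 [197.5048 218.2564] rel tray 0.07888659249360695 -0.4834557752828378
scene 474 [407.0633 214.7722] rel tray 0.00039256940006700025 0.025380568055748953
pad expected 188 173
side 2096 [619.4862  44.5906] rel tray 0.32893325960705544 -1.559271277082646
side 85 [635.8118 130.9412] rel tray -0.03171586688744334 -1.14321295337135
side 1419 [405.9006 153.8337] rel tray 0.1691318674716618 -0.5019009690063663
side 1945 [304.7224 364.4895] rel tray -0.20484114539679096 -0.03328322042283982
pad expected 461 171
```

View pics/scene5.png

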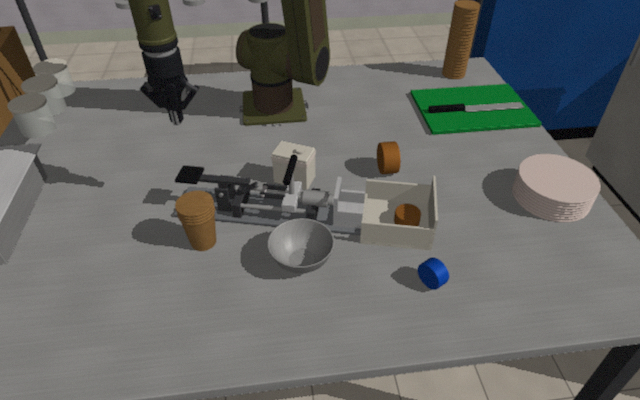

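View pics/side5.png

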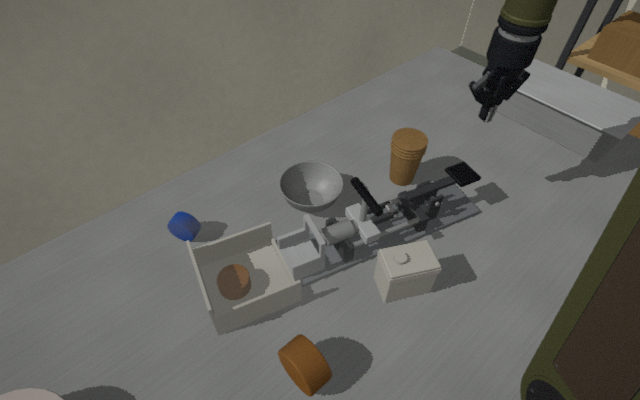

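The puck lies in the tray at scene (407,215) and side (234,282). The bar is home at (290,169), the paddle is up at (189,175), and the bowl, cups and carton are where they were. The arm is clear, so I hand in.

```bash
python3 - <<'E'
from h import *
job_done();st()
E
```

```text
the job is handed in; nothing more can be done
the job is handed in; nothing more can be done
```

The puck is in the catch tray and the job is handed in, at about 17 s on the robot's clock, well inside the 43 s limit. I drew the pull bar back about 72 mm with shut fingers until the hook caught it. Then I moved clear and pressed the paddle down about 23 mm, which fired the striker.

- **Hook:** as I eased off, the force on the bar fell from 10.6 N to about zero, and the pictures showed the bar staying drawn with the arm clear of it.
- **Puck:** it lies flat in the tray, about 25 mm past the tray's centre, and the robot never came near it. The scene camera's colour mask gave that position. The side camera's mask missed the puck because it was in shadow, but it is plainly visible in that picture.
- **Striker and paddle:** by eye, both pictures show the bar back home and the paddle up again. I did not measure either joint.
- **Bowl, cups and carton:** by eye they have not moved.
- **Paddle force:** the wrist force reading was noisy and showed at most about 2.4 N vertically. I confirmed the shot from the pictures rather than from the force.

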